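# Shuttle a culture flask to the index mark

### The arm

A 6-joint arm with a two-finger parallel gripper is mounted at the origin on the work surface. World frame = base frame: x ahead of the robot, y to its left, z up, the work surface at z = 0. Lengths are in m, angles in rad, forces in N, time in s.
With the tool pointing down it reaches from about 0.25 to 0.775 m from the base axis. Payload 4 kg.
Tool frame: the origin (TCP) lies midway between the tips of the shut fingers; the grasp point (between the pads) lies 19 mm behind it; y points along the fingers, z is the direction in which the jaws open and shut, and the axes are right-handed (so a half turn about y gives the same grasp; the last joint's range is limited). The gripper opens to 94 mm and grips with 3 to 60 N. Pads are 16 mm wide; open, the fingers measure 119 mm over their backs; the gripper's body (75 mm by 177 mm) begins 78 mm behind the grasp point.
Start: joints at [1.19, 0.087, 1.371, -0, 1.684, -0.103], TCP at [0.151, 0.529, 0.206] pointing down, gripper open.
Joint ranges: [-3.1, 3.1], [-0.76, 2.03], [0.27, 2.55], [-1.08, 4.22], [0.17, 2.65], [-2.57, 2.57]. Speed limits (rad/s): [2.79, 2.79, 3.14, 3.14, 3.14, 3.14].

### API

Orientations are given as [roll, pitch, yaw] about the fixed x, y, z axes, in that order (R = Rz(yaw) Ry(pitch) Rx(roll)).
In Python, from bench import robot gives the robot as it stands.
- The arm moves only by the shell command python3 -m creep 'ROWS'. ROWS is JSON, a list of rows, each a list of 5 numbers: the shift along the tool's x, y, z scaled (see below), then the turn about the tool's y scaled (see below), then the gripper command: -1 is shut, 1 is fully open, values between are in proportion. A call has 1 to 20 rows; each row shifts and turns the commanded pose from where the row before left it, along the tool's axes as they then stand; what a row does not reach is not made up. The controller multiplies each number of a shift by 2.5 cm and each number of a turn by 0.12 rad. A row lasts 1/8 s, in which the tool goes at most 62.5 mm and 10.7 degrees, less where a joint would pass 70% of its speed; a pose out of reach is approached as far as the arm can. A call with a number of a shift or a turn outside -1 to 1 is refused whole. A call with a gripper value outside its range is refused whole. The fingers move at their own pace and stop on an object; the grip force is fixed at half the most. Time passes only in rows, so rows that do not move let the fingers close. It gives the time, the measured TCP pose, the force and the opening at its end, in the units of the state.
- robot.get_obs(): the state, without advancing time (a new reading comes with each control period).
- robot.snapshot(name): name is "scene" or "top" or "wrist"; returns a dict with "frame" (480x640x3 uint8, blue, green, red), "fx", "fy", "cx", "cy" (pixels), "world_from_camera" (4x4, takes a point from camera to world coordinates); the wrist camera has in their place "tool_from_camera" (4x4, takes a point from camera to tool coordinates, whose origin is the TCP and whose axes are the tool frame's). Camera axes: x right, y up, looking along -z (the intrinsics and any distortion apply to the point x, -y, -z); pixel columns grow to the right and rows downward; lengths in m; the calibration is good to about 2 mm. The wrist camera is an equidistant fisheye: a pixel r from the principal point sees the ray r / f radians off the axis. A picture is of the moment at which its call begins: read the wrist's pose just before it. There is no depth.
- robot.close_job(): hands the job in, once; it reports no verdict.
Trained networks look in the newest picture that a camera, given by its name, has taken for a name from the list of things; names that differ only in an ending like _2 or _b are one class to them, and where a whole thing is asked for, a point or a joint stands for the part that bears it (a point fixed in the world has none). Each returns a list of dicts, best first, with "p" (0 to 1); they miss things now and then, are a little off and sometimes report something else, mostly with a low value. They report only what shows in the picture. A call takes as long as a camera call.
- robot.look_for(label, camera): "box" ([left, top, width, height] in pixels, round what is visible of it).
- robot.spot_point(label, camera): "centre" ([column, row] in pixels: a listed point, or the origin of a listed thing).
The state is a dict: "time": time; "joint_positions": joint angles; "qvel": joint speeds; "joint_torque": joint torques, N m; "tool_pos": TCP position; "ee_rot": TCP orientation; "wrist_force": force on the tool from outside, world axes, zero at the start; "wrist_torque": the same for the moment, N m; "width": finger opening in m.
Only numpy, scipy, OpenCV 4.12 (cv2) and the standard library are available. Lean on these libraries where they do the work, as an engineer would, in place of code of your own. Each camera call takes 0.05 s, during which the arm holds its last target. There are 200 camera calls.

### The job

Run the free-rolling flask carriage along its rail until its middle stands opposite the index pointer, and leave it there at rest with nothing touching it; it should stay put on the mark for at least five seconds before you finish. Push and brake it only on the outer end faces of its two sprung buffers (nowhere else, and not by the flask), softly enough that no buffer is squeezed to the end of its travel, and do not let it run into the far end stop or disturb the other things on the bench.

Things in the scene. Friction and masses are not known exactly. Their poses are not given: they have to be found in the camera images.
- rail: Low straight aluminium guide rail fixed on the bench, 780 x 140 mm. Origin on the bench under its middle line; x = direction of travel (about world +y, within 0.1 rad), y across, z up. Low stop blocks, tops 44 mm above the bench, stand at its ends (far one at x = 0.331 to 0.349, near one at -0.414 to -0.396); fingertips kept above 50 mm pass over the rail and the stops.
- carriage (a joint): Carriage travel along rail +x, m; its middle is at x = value - 0.270 in the rail frame; 0 near end, 0.475 strikes the far stop; starts at 0.02 to 0.075. The level rail is nearly frictionless: drag about 0.08 N per m/s, dry friction only 0.0003 N, so it coasts for many seconds. Moving mass 0.90 kg nominal with flask and buffers, differing by up to 30 % each time.
- carriage_center (a point): Middle of the white carriage (body 170 mm long, 90 mm wide), on its deck 58 mm above the bench, under the flask; axes as the rail's. A small dark tab on its side shows the same middle.
- rear_face (a point): Centre of the outer face of the rear buffer (at the -x, starting end), 75 mm above the bench. Grey block with rubber face, 110 mm wide, from 22 to 90 mm above the bench, too wide to grip. Uncompressed, the face is 125 mm behind the carriage's middle. Push here to drive the carriage toward +x. Axes as the rail's.
- front_face (a point): Same for the front buffer, 125 mm ahead (+x) of the carriage's middle when uncompressed. Push back on it (toward -x) to brake the carriage. Axes as the rail's.
- rear_buffer (a joint): How far the rear buffer is pressed in, m: 0 free, 0.036 end of its travel (beyond 0.034 is a slam). Linear spring, 20 N/m nominal with damping 0.8 N s/m; the push on the carriage is about 20 N/m times this value; buffer mass 0.05 kg. It springs back: a carriage running against a fixed obstacle bounces off.
- front_buffer (a joint): The same for the front buffer; 20 N/m, 0.036 m of travel.
- flask (a point): Top of the clear culture flask with a red cap, 73 mm long with its cap, 50 mm wide, 24 mm high, fixed in the middle of the carriage deck between the buffers; its top is 83 mm above the bench, and fingertips above 110 mm clear it and the buffers. Leave it alone. Axes as the rail's.
- mark: Index mark: fixed dark block with an upright aluminium plate and a pointed tip 100 mm above the bench, beside the rail on the side away from the robot, 95 mm from the middle line (tip 77 mm). Axes as the rail's: x along the travel; origin on the bench under the pointer. The carriage is on the mark when its middle has the same x, within 12 mm.
- media_bottle: Bystander: amber bottle, radius 32 mm, 120 mm high, beyond the rail. Origin under its centre.
- beaker: Bystander: glass beaker, radius 34 mm, 85 mm high, beyond the rail.
- tip_box: Bystander: blue pipette-tip box 85 x 120 mm, 62 mm high, beyond the rail.
- tube_rack: Bystander: white tube rack 75 x 160 mm with tubes, 92 mm high, beyond the rail.
- wash_jar: Bystander: white jar with blue lid, radius 28 mm, 75 mm high, beyond the rail.

How it is judged:
On the way, in this order (a step that is already met when the one before it is completed fails the run):
1. The carriage is under way, at least 100 mm from where it was parked (distance of carriage_center from where it was at the start of the episode above 0.1 m).
2. The carriage stays on the mark (within 12 mm), at rest and touched by nothing, for 5 s (x of carriage_center in the frame of mark between -0.012 and 0.012 m and velocity of joint carriage between -0.008 and 0.008 m/s and contact force between each of the arm, the fingers and carriage below 0.05 N), for 5 s.
At the end, for the whole second after the job is handed in: The carriage's middle is within 12 mm of the index pointer along the rail, its speed is below 8 mm/s, and the robot does not touch it (all of step 2).
It fails at once if The carriage strikes the far end stop (value of joint carriage above 0.473 m).
It fails at once if A buffer is squeezed to the end of its travel (value of joint any of rear_buffer, front_buffer above 0.0345 m).
It fails at once if The carriage is pushed or dragged elsewhere than on the outer end faces of its buffers (contact force between any of the fingers, the arm and carriage above 0.5 N and x of the grasp point in the frame of rear_face above 0.006 m and x of the grasp point in the frame of front_face below -0.006 m).
It fails at once if A bystander is disturbed (distance of any of media_bottle, beaker, tip_box, tube_rack, wash_jar from where it was at the start of the episode above 0.03 m).
It also fails if it takes over 45 s, if anything falls off the work surface, if the arm or the gripper's body presses on something with over 40 N, if the wrist force passes 120 N, or if a joint passes its speed limit or range.

## Working session

There is one attempt and no reset: what is moved stays moved. The work goes in short steps, Python scripts to look and compute and a shell command to move; the robot and the scene stay as the last step left them, time stands still between calls to the robot, and variables do not carry over. Pictures are saved under pics/ and viewed, on a budget of 10 in all, crops included, one or two more only if the job needs it, and the job is handed in when it is done.

```bash
mkdir -p pics; ls
cat > h.py <<'E'
import numpy as np, cv2
from bench import robot
from scipy.spatial.transform import Rotation as R
def ray(s,px):
    T=np.array(s["world_from_camera"]); d=np.array([(px[0]-s["cx"])/s["fx"],-(px[1]-s["cy"])/s["fy"],-1.])
    return T[:3,3],T[:3,:3]@d
def at(s,px,z):
    o,d=ray(s,px); return o+d*(z-o[2])/d[2]
E
python3 - <<'E'
from h import *
o=robot.get_obs(); print({k:np.round(v,3) for k,v in o.items()}); print(R.from_euler('xyz',o['ee_rot']).as_matrix().round(2))
Z=dict(carriage_center=.058,rear_face=.075,front_face=.075,mark=0,flask=.083,rail=0)
for c in("top","scene"):
    s=robot.snapshot(c); cv2.imwrite(f"pics/{c}0.png",s["frame"]); print(c,[k for k in s],np.array(s["world_from_camera"])[:3,3])
    for l,z in Z.items():
        for r in robot.spot_point(l,c)[:2]: print(l,np.round(r["p"],2),np.round(r["centre"],1),at(s,r["centre"],z).round(4))
print(robot.get_obs()["time"])
E
```

```text
pics
{'time': np.float64(0.0), 'joint_positions': array([ 1.19 ,  0.088,  1.372, -0.   ,  1.684, -0.103]), 'qvel': array([-0.002, -0.002,  0.001,  0.   ,  0.   ,  0.001]), 'joint_torque': array([-1.0000e-03, -3.4017e+01, -3.0243e+01,  7.2000e-02,  3.3000e-02,
       -0.0000e+00]), 'tool_pos': array([0.151, 0.528, 0.204]), 'ee_rot': array([-1.573,  0.   , -0.278]), 'wrist_force': array([ 0.223,  0.137, -0.414]), 'wrist_torque': array([ 0.013,  0.03 , -0.053]), 'width': np.float64(0.094)}
[[ 0.96 -0.    0.27]
 [-0.27 -0.    0.96]
 [-0.   -1.   -0.  ]]
top ['frame', 'fx', 'fy', 'cx', 'cy', 'world_from_camera'] [ 0.38433235 -0.06602279  1.26772283]
carriage_center 0.76 [403.6 291.2] [ 0.5277 -0.2633  0.058 ]
rear_face 0.85 [463.6 286.5] [ 0.5378 -0.3875  0.075 ]
front_face 0.62 [408.4 296.3] [ 0.5151 -0.2704  0.075 ]
front_face 0.61 [343.5 296.5] [ 0.5124 -0.1339  0.075 ]
mark 0.59 [230.6 264.3] [0.589  0.1175 0.    ]
mark 0.51 [156.2 181.5] [0.7814 0.2999 0.    ]
flask 0.7 [405.8 294.6] [ 0.5177 -0.2637  0.083 ]
rail 0.6 [290.4 303.7] [ 0.5024 -0.0198  0.    ]
scene ['frame', 'fx', 'fy', 'cx', 'cy', 'world_from_camera'] [1.29072514 0.21503869 0.95154618]
carriage_center 0.84 [258.1 194.8] [ 0.5154 -0.2656  0.058 ]
rear_face 0.67 [211.4 182.6] [ 0.5379 -0.3837  0.075 ]
front_face 0.73 [305.2 204.9] [ 0.5159 -0.1362  0.075 ]
mark 0.59 [387.7 277.4] [0.5888 0.1055 0.    ]
flask 0.71 [255.6 191.1] [ 0.5281 -0.2636  0.083 ]
rail 0.7 [348.7 236.4] [ 0.5066 -0.0228  0.    ]
0.7
```

View pics/top0.png

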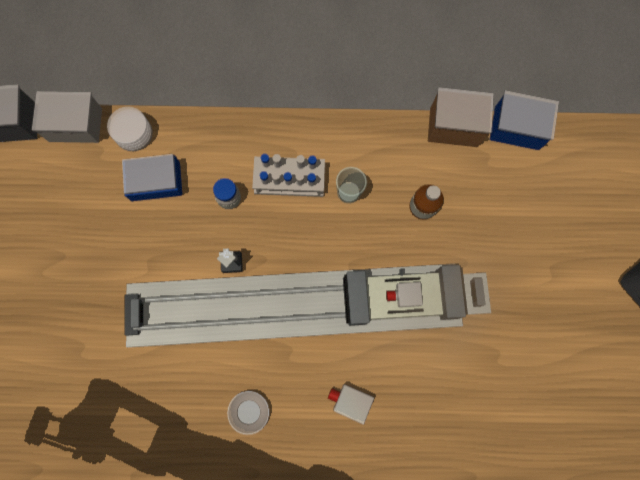

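View pics/scene0.png

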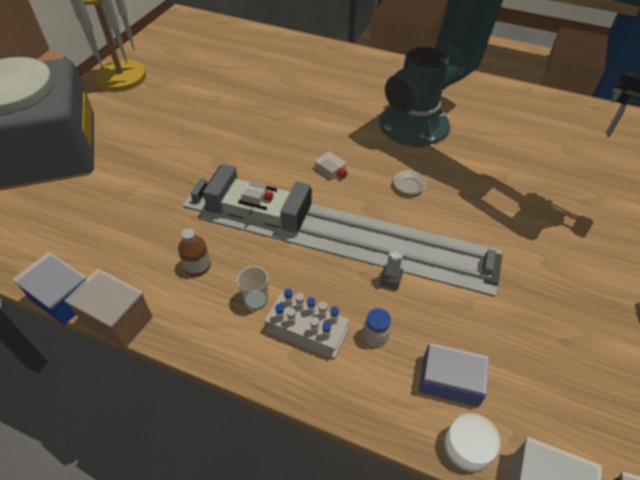

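Run:
```python
import cv2,numpy as np
t=cv2.imread("pics/top0.png");s=cv2.imread("pics/scene0.png")
a=cv2.resize(t[240:280,205:265],(400,267),interpolation=cv2.INTER_CUBIC)
b=cv2.resize(s[240:300,360:420],(400,400),interpolation=cv2.INTER_CUBIC)[:267]
c=cv2.resize(t[255:335,330:500],(800,376),interpolation=cv2.INTER_CUBIC)[:330]
cv2.imwrite("pics/c1.png",np.vstack([np.hstack([a,b]),c]))
```

```text
(no output)
```

View pics/c1.png

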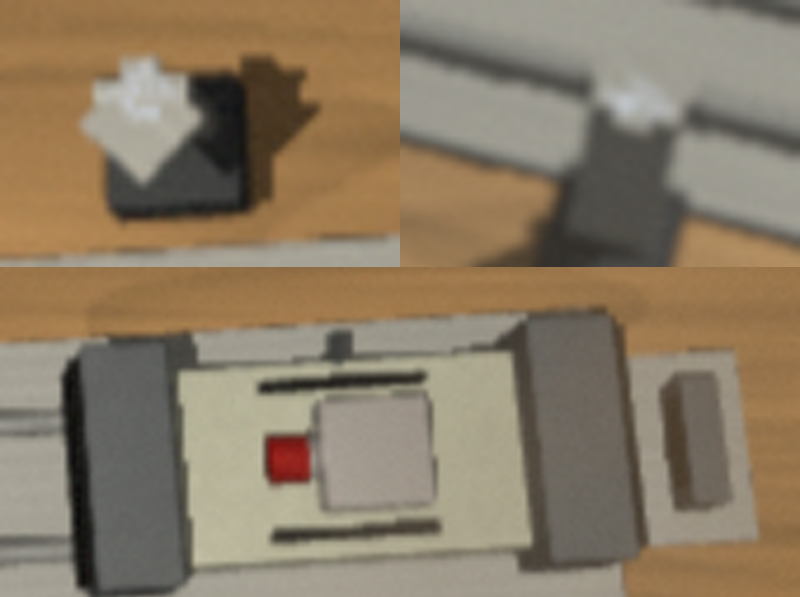

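Run:
```python
from h import *
s=robot.snapshot("top")
ca=lambda x,y:(205+x/6.667,240+y/6.667); cc=lambda x,y:(330+x/4.706,255+(y-267)/4.706)
# rail dir from top edges (z~.005)
a,b=at(s,(127,345),.005),at(s,(463,327),.005); c,d=at(s,(127,284),.005),at(s,(446,268),.005)
for p,q in((a,b),(c,d)): print("edge",p.round(4),q.round(4),"slope",(p-q)[0]/(p-q)[1])
f=at(s,cc(86,470),.09); r=at(s,cc(625,434),.09); print("front",f.round(4),"rear",r.round(4),(f-r)[:2],np.hypot(*(f-r)[:2]),(f+r)[:2]/2)
tip=at(s,ca(145,185),.1); print("tip",tip.round(4))
for z in(.02,.03,.04): print("block",z,at(s,ca(177,145),z).round(4))
t=np.array(robot.snapshot("scene")["world_from_camera"]);s2=robot.snapshot("scene")
print("tip scene",at(s2,(360+230/6.667,240+100/6.667),.1).round(4))
sl=-.053; u=np.array([sl,1])/np.hypot(sl,1); m=(f+r)[:2]/2
print("travel needed",(tip[:2]-m)@u, "lateral tip", (tip[:2]-m)@[u[1],-u[0]])
st=at(s,cc(690,440),.044)
print("near stop",st.round(4)); print("far stop", at(s,(137,314),.044).round(4))
```

```text
edge [0.4059 0.335  0.005 ] [ 0.4571 -0.4015  0.005 ] slope -0.06955344767830568
edge [0.5397 0.3462 0.005 ] [ 0.588  -0.3683  0.005 ] slope -0.0675163351098136
front [ 0.5076 -0.1429  0.09  ] rear [ 0.5275 -0.3814  0.09  ] [-0.01993624  0.23850055] 0.23933233661771844 [ 0.51752256 -0.26219777]
tip [0.5655 0.1107 0.1   ]
block 0.02 [0.5916 0.1128 0.02  ]
block 0.03 [0.5899 0.1114 0.03  ]
block 0.04 [0.5883 0.1099 0.04  ]
tip scene [0.5995 0.1122 0.1   ]
travel needed 0.3698597710536098 lateral tip 0.06762724382441143
near stop [ 0.5308 -0.4236  0.044 ]
far stop [0.4708 0.3067 0.044 ]
```

```bash
python3 -m creep '[[0,0,-1,-1,-1],[0.3,0,-1,-1,-1],[0.3,0,-1,-0.8,-1],[0.3,0,-1,0,-1]]'; python3 -c "
from h import *
print(robot.get_obs()['ee_rot'],robot.get_obs()['tool_pos'])"
```

```text
time: 1.35
tool_pos: [0.163, 0.4284, 0.2056]
ee_rot: [-1.57, -0.0, 0.059]
wrist_force: [0.7, 0.4, 0.4]
width: 0.0573
[-1.57045152e+00 -2.78489421e-04  5.92771669e-02] [0.16295753 0.42844261 0.20561279]
```

```bash
python3 -m creep '[[0.35,0,-1,-0.1,-1],[0.35,0,-1,0,-1],[0.35,0,-1,0,-1],[0.35,0,-1,0,-1],[0.35,0,-1,0,-1],[0.35,0,-1,0,-1],[0.35,0,-1,0,-1],[0.35,0,-1,0,-1],[0.35,0,-1,0,-1],[0.35,0,-1,0,-1],[0.35,0,-1,0,-1],[0.35,0,-1,0,-1],[0.35,0,-1,0,-1],[0.35,0,-1,0,-1],[0.35,0,-1,0,-1],[0.35,0,-1,0,-1],[0.35,0,-1,0,-1],[0.35,0,-1,0,-1],[0.35,0,-1,0,-1],[0.35,0,-1,0,-1]]'
```

```text
time: 3.85
tool_pos: [0.3726, -0.0582, 0.2057]
ee_rot: [-1.571, -0.001, 0.07]
wrist_force: [0.3, -0.1, -0.1]
width: 0.0005
```

```bash
python3 -m creep '[[0.35,0.2,-1,0,-1],[0.35,0.2,-1,0,-1],[0.35,0.2,-1,0,-1],[0.35,0.2,-1,0,-1],[0.35,0.2,-1,0,-1],[0.35,0.2,-1,0,-1],[0.35,0.2,-1,0,-1],[0.35,0.2,-1,0,-1],[0.35,0.2,-1,0,-1],[0.35,0.2,-1,0,-1],[0.35,0.2,-1,0,-1],[0.35,0.2,-1,0,-1],[0.35,0.2,-1,0,-1],[0.35,0.2,-1,0,-1],[0.3,0.2,-1,0,-1],[0,0.7,-0.1,0,-1],[0,1,0,0,-1],[0,1,0,0,-1],[0,0.2,0,0,-1]]'
cat > trk.py <<'E'
from h import *
# track the carriage along rail: template from initial pictures, subpixel, in scene & top
U=np.array([-.072,.9974]); M0=np.array([.5175,-.2632])
ref={c:cv2.imread(f"pics/{c}0.png") for c in("scene","top")}
BOX={"scene":(232,180,52,42),"top":(372,272,66,46)}; Z=.065
def track(c):
    s=robot.snapshot(c); x,y,w,h=BOX[c]
    c0=np.array([x+w/2,y+h/2]); p0=at(s,c0,Z)
    best=None
    T=np.array(s["world_from_camera"])
    # warp the present picture so that a shift q along rail is undone (plane z=Z homography), maximise correlation
    g=np.float32([[x,y],[x+w,y],[x+w,y+h],[x,y+h]]); W=[at(s,p,Z) for p in g]
    def proj(P):
        q=T[:3,:3].T@(P-T[:3,3]); return [s["cx"]-s["fx"]*q[0]/q[2], s["cy"]+s["fy"]*q[1]/q[2]]
    tm=ref[c][y:y+h,x:x+w].astype(np.float32)
    def sc(q):
        d=np.float32([proj(P+np.r_[U*q,0]) for P in W])
        H=cv2.getPerspectiveTransform(np.float32([[0,0],[w,0],[w,h],[0,h]]),d)
        im=cv2.warpPerspective(s["frame"],H,(w,h),flags=cv2.WARP_INVERSE_MAP|cv2.INTER_LINEAR).astype(np.float32)
        return cv2.matchTemplate(im,tm,cv2.TM_CCOEFF_NORMED)[0,0]
    qs=np.arange(-.03,.44,.002); v=[sc(q) for q in qs]; q0=qs[int(np.argmax(v))]
    qs=np.arange(q0-.004,q0+.0041,.0005); v=np.array([sc(q) for q in qs]); k=v>v.max()-.6*(v.max()-v.min())
    a=np.polyfit(qs[k]-q0,v[k],2); return q0-a[1]/2/a[0], v.max(), s
if __name__=="__main__":
    import sys
    for i in range(int(sys.argv[1]) if len(sys.argv)>1 else 1):
        for c in(sys.argv[2:] or("scene","top")):
            t=robot.get_obs()["time"]; q,v,s=track(c); print(c,"t=%.3f q=%.4f corr=%.3f"%(t,q,v))
    cv2.imwrite("pics/last_%s.png"%c,s["frame"])
    o=robot.get_obs(); print("t",o["time"],"tcp",o["tool_pos"].round(4),"rail q of tcp",round(float((o["tool_pos"][:2]-M0)@U),4))
E
python3 trk.py
```

```text
time: 6.22
tool_pos: [0.5268, -0.4225, 0.0544]
ee_rot: [-1.566, 0.004, 0.071]
wrist_force: [-0.1, -0.2, 0.5]
width: 0.0007
scene t=6.225 q=0.0003 corr=0.931
top t=6.275 q=0.0001 corr=0.992
t 6.325 tcp [ 0.5279 -0.4238  0.057 ] rail q of tcp -0.1609
```

```bash
python3 -m creep '[[0,0,0.2,0,-1],[0,0,0.2,0,-1],[0,0,0.2,0,-1],[0,0,0.2,0,-1],[0,0,0.2,0,-1],[0,0,0.2,0,-1],[0,0,0.2,0,-1],[0,0,0.2,0,-1],[0,0,0.2,0,-1],[0,0,0.2,0,-1],[0,0,0.2,0,-1],[0,0,0.2,0,-1],[0,-1,0.2,0,-1],[0,-1,0,0,-1]]'; python3 trk.py 2
```

```text
time: 8.07
tool_pos: [0.5237, -0.3592, 0.108]
ee_rot: [-1.57, 0.001, 0.071]
wrist_force: [0.1, 1.2, -0.5]
width: 0.0005
scene t=8.075 q=0.0591 corr=0.968
top t=8.125 q=0.0617 corr=0.966
scene t=8.175 q=0.0656 corr=0.975
top t=8.225 q=0.0685 corr=0.976
t 8.275 tcp [ 0.5241 -0.36    0.1081] rail q of tcp -0.097
```

```bash
python3 -m creep '[[0,-1,0.3,0,-1],[0,0,1,0,-1],[0,0,1,0,-1],[0,0,1,0,-1],[0,0,1,0,-1],[0,0,1,0,-1],[0,0,1,0,-1],[0,0,1,0,-1],[0,0,1,0,-1],[0,0,1,0,-1],[0,0,1,0,-1],[0,0,1,0,-1],[0,0,1,0,-1],[0,0,1,0,-1],[0,0,1,0,-1],[0,0,1,0,-1],[0,0,1,0,-1],[0,0,1,0,-1],[0,0,1,0,-1],[0,0,1,0,-1]]'
python3 - <<'E'
from trk import *
for i in range(2):
    t=robot.get_obs()["time"]; q,v,s=track("scene"); print(t,q,v)
cv2.imwrite("pics/mid.png",s["frame"])
print(robot.get_obs()["tool_pos"],(robot.get_obs()["tool_pos"][:2]-M0)@U,robot.get_obs()["time"])
E
```

```text
time: 10.78
tool_pos: [0.4894, 0.1228, 0.133]
ee_rot: [-1.571, -0.0, 0.071]
wrist_force: [-0.1, 0.7, -0.6]
width: 0.0005
10.775 0.2229354482878291 0.7634493
10.825 0.22565175022753692 0.761951
[0.48923924 0.12373036 0.13298375] 0.38795911202303573 10.875
```

```bash
python3 -m creep '[[0,0,1,0,-1],[0,1,1,0,-1],[0,1,1,0,-1],[0,1,0.6,0,-1]]'; python3 trk.py 2
python3 - <<'E'
from h import *
for c in("scene","top"):
    s=robot.snapshot(c)
    for l,z in dict(mark=0,carriage_center=.058).items():
        for r in robot.spot_point(l,c)[:2]: print(c,l,np.round(r["p"],2),np.round(r["centre"],1),at(s,r["centre"],z).round(4))
    cv2.imwrite(f"pics/{c}1.png",s["frame"])
print(robot.get_obs()["time"])
E
```

```text
time: 11.38
tool_pos: [0.4835, 0.2117, 0.0574]
ee_rot: [-1.571, -0.001, 0.071]
wrist_force: [-0.4, 0.1, -0.3]
width: 0.0004
scene t=11.375 q=0.2542 corr=0.695
top t=11.425 q=0.1399 corr=0.385
scene t=11.475 q=0.2597 corr=0.678
top t=11.525 q=0.1452 corr=0.386
t 11.575 tcp [0.4835 0.2106 0.058 ] rail q of tcp 0.475
scene mark 0.92 [390.7 278.7] [0.5896 0.1131 0.    ]
scene mark 0.74 [309.3 331.5] [ 0.7928 -0.0059 -0.    ]
scene carriage_center 0.63 [358.7 222.7] [ 0.5044 -0.0015  0.058 ]
top mark 0.74 [229.1 266.3] [0.5844 0.1207 0.    ]
top carriage_center 0.68 [275.4 300.7] [0.5028 0.0102 0.058 ]
11.875
```

```bash
python3 trk.py 3 scene
```

```text
scene t=11.875 q=0.2830 corr=0.768
scene t=11.925 q=0.2851 corr=0.773
scene t=11.975 q=0.2870 corr=0.773
t 12.025 tcp [0.4841 0.2109 0.0585] rail q of tcp 0.4753
```

```bash
cat > sim.py <<'E'
import numpy as np
# vel after braking vs arm speed, for mass m
def run(v,u,m,k=20,c=.8,dt=1e-4):
    x=0;a=0;t=0;V=v
    while True:
        d=x-a; 
        F=max(k*d+c*(V-u),0)
        if t>.05 and d<=0 or (t>.1 and F<=0): return V,x,t
        V+=-(F+.08*V+.0003*np.sign(V))/m*dt; x+=V*dt; a+=u*dt; t+=dt
for m in(.65,.9,1.15):
    print(m,"push .04 exit",.04+(.04-0)*0+ (lambda r:r)(run(-.04,0,m)[0]*-1 if 0 else -run(.04,0,m)[0]+.04), [(round(u,4),[round(float(z),4) for z in run(.044,u,m)]) for u in(.014,.016,.018,.020)])
E
python3 sim.py
```

```text
0.65 push .04 exit 0.10787761762169565 [(0.014, [-0.007, 0.0082, 0.5251]), (0.016, [-0.0036, 0.0092, 0.5238]), (0.018, [-0.0003, 0.0101, 0.5222]), (0.02, [0.0031, 0.0111, 0.5206])]
0.9 push .04 exit 0.1093392713505057 [(0.014, [-0.008, 0.0096, 0.6248]), (0.016, [-0.0046, 0.0108, 0.6236]), (0.018, [-0.0012, 0.012, 0.6221]), (0.02, [0.0023, 0.0131, 0.6205])]
1.15 push .04 exit 0.11035132266644584 [(0.014, [-0.0088, 0.0109, 0.7115]), (0.016, [-0.0053, 0.0122, 0.7103]), (0.018, [-0.0018, 0.0135, 0.7088]), (0.02, [0.0017, 0.0149, 0.7072])]
```

```bash
python3 -m creep '[[0,0,0,0,-1],[0,0,0,0,-1],[0,0,0,0,-1],[0,0,0.1,0,-1],[0,0,0.1,0,-1],[0,0,0.1,0,-1],[0,0,0.1,0,-1],[0,0,0.1,0,-1],[0,0,0.1,0,-1],[0,0,0.1,0,-1],[0,0,0.1,0,-1],[0,0,0.1,0,-1],[0,0,0.1,0,-1],[0,0,0.1,0,-1],[0,0,0.1,0,-1],[0,0,0.1,0,-1],[0,0,0.1,0,-1],[0,0,0.1,0,-1]]'; python3 trk.py 3 scene
```

```text
time: 14.28
tool_pos: [0.4811, 0.2487, 0.058]
ee_rot: [-1.571, -0.0, 0.07]
wrist_force: [0.1, -0.1, 0.1]
width: 0.0008
scene t=14.275 q=0.2613 corr=0.537
scene t=14.325 q=0.2614 corr=0.538
scene t=14.375 q=0.2614 corr=0.536
t 14.425 tcp [0.4811 0.2486 0.058 ] rail q of tcp 0.5131
```

Run:
```python
from h import *
s=robot.snapshot("top")["frame"]; t=cv2.imread("pics/last_scene.png")
cv2.imwrite("pics/v1.png",np.hstack([cv2.resize(s[220:400,100:380],(400,257)),cv2.resize(t[170:320,280:520],(400,250))[:257] if 0 else cv2.copyMakeBorder(cv2.resize(t[170:320,280:520],(400,250)),0,7,0,0,0)]))
```

```text
(no output)
```

View pics/v1.png

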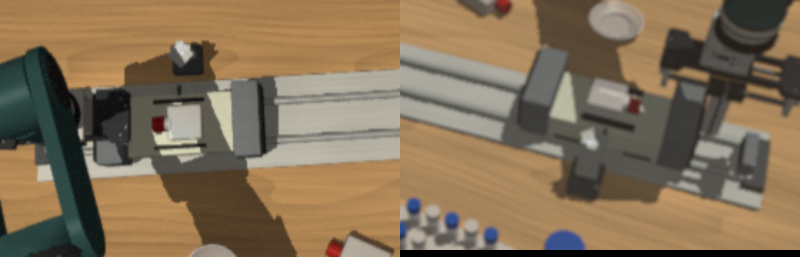

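```bash
cat > red.py <<'E'
from h import *
import sys
U=np.array([-.072,.9974]); M0=np.array([.5175,-.2632]); ZC=.072
def blob(f,near):
    f=f.astype(int); w=np.clip(f[...,2]-1.6*np.maximum(f[...,1],f[...,0])-15,0,None)*(f[...,2]>40)
    n,l,st,ce=cv2.connectedComponentsWithStats((w>0).astype(np.uint8))
    out=[]
    for i in range(1,n):
        if st[i,4]>=5:
            ys,xs=np.nonzero(l==i); ww=(f[ys,xs,2]-np.maximum(f[ys,xs,1],f[ys,xs,0])); out.append((xs@ww/ww.sum(),ys@ww/ww.sum(),st[i,4]))
    return out
def q(f,s):
    r=[]
    for b in blob(f,None):
        p=at(s,b[:2],ZC)[:2]-M0
        if abs(p@[U[1],-U[0]])<.03: r.append((p@U,b))
    return r
if __name__=="__main__":
    for i in range(int(sys.argv[1])):
        for c in sys.argv[2:]:
            t=robot.get_obs()["time"]; s=robot.snapshot(c); r=q(s["frame"],s)
            r0=q(cv2.imread(f"pics/{c}0.png"),s)
            print(c,"%.3f"%t,[ "%.4f (%d)"%(a[0]-r0[0][0],a[1][2]) for a in r] if r0 else r,len(r0))
    o=robot.get_obs(); print("t",o["time"],"q tcp",round(float((o["tool_pos"][:2]-M0)@U),4))
E
python3 red.py 2 top scene
python3 - <<'E'
from h import *
s=robot.snapshot("top"); U=np.array([-.072,.9974])
cv2.imwrite("pics/top2.png",s["frame"])
tip=at(s,(226.7,267.7),.1)
for z in(.03,.045,.058): print(z,"tab-tip",(at(s,(225.3,283),z)-tip)[:2]@U)
for l in("carriage_center","mark"):
  r=robot.spot_point(l,"top")[0]; print(l,r,at(s,r["centre"],.058 if l[0]=="c" else 0)[:2]@U)
E
```

```text
top 14.475 ['0.3809 (72)'] 1
scene 14.525 ['0.3795 (28)'] 1
top 14.575 ['0.3801 (75)'] 1
scene 14.625 ['0.3792 (28)'] 1
t 14.675 q tcp 0.5129
0.03 tab-tip 0.013695744979463713
0.045 tab-tip 0.011550213228130827
0.058 tab-tip 0.009690752376975666
carriage_center {'centre': [227.3, 304.4], 'p': 0.62} 0.07637489394504585
mark {'centre': [231.5, 266.0], 'p': 0.79} 0.07288385963771299
```

```bash
python3 red.py 4 top scene
```

```text
top 14.825 ['0.3779 (75)'] 1
scene 14.875 ['0.3766 (30)'] 1
top 14.925 ['0.3771 (70)'] 1
scene 14.975 ['0.3758 (30)'] 1
top 15.025 ['0.3759 (75)'] 1
scene 15.075 ['0.3751 (30)'] 1
top 15.125 ['0.3749 (78)'] 1
scene 15.175 ['0.3736 (29)'] 1
t 15.225 q tcp 0.513
```

```bash
python3 -m creep '[[0,-1,0.3,0,-1],[0,-1,0,0,-1],[0,-1,-0.5,0,-1],[0,0,-1,0,-1],[0,0,-1,0,-1],[0,0,-1,0,-1],[0,0,-1,0,-1],[0,0,-1,0,-1],[0,0,-1,0,-1],[0,0,-1,0,-1],[0,0,-1,0,-1],[0,0,-1,0,-1],[0,0,-1,0,-1],[0,0,-1,0,-1],[0,0,-1,0,-1],[0,1,-0.2,0,-1],[0,1,0,0,-1],[0,1,0,0,-1]]'; python3 red.py 3 top scene
```

```text
time: 17.48
tool_pos: [0.5029, -0.0609, 0.0574]
ee_rot: [-1.571, -0.001, 0.07]
wrist_force: [-0.2, -1.1, 0.3]
width: 0.0003
top 17.475 ['0.3553 (75)'] 1
scene 17.525 ['0.3543 (42)'] 1
top 17.575 ['0.3548 (76)'] 1
scene 17.625 ['0.3538 (42)'] 1
top 17.675 ['0.3542 (76)'] 1
scene 17.725 ['0.3531 (42)'] 1
t 17.775 q tcp 0.2027
```

```bash
python3 -m creep '[[0,0,0.2,0,-1],[0,0,0.2,0,-1],[0,0,0.003,0,-1],[0,0,0.003,0,-1],[0,0,0.003,0,-1],[0,0,0.003,0,-1],[0,0,0.003,0,-1],[0,0,0.003,0,-1],[0,0,0.003,0,-1],[0,0,0.003,0,-1],[0,0,0.003,0,-1]]'; python3 red.py 4 top
```

```text
time: 19.15
tool_pos: [0.5021, -0.0501, 0.058]
ee_rot: [-1.571, -0.0, 0.07]
wrist_force: [-0.7, 0.6, 0.4]
width: 0.0004
top 19.150 ['0.3574 (75)'] 1
top 19.200 ['0.3580 (78)'] 1
top 19.250 ['0.3584 (75)'] 1
top 19.300 ['0.3587 (73)'] 1
t 19.35 q tcp 0.2137
```

```bash
python3 -m creep '[[0,-1,-0.3,0,-1],[0,-1,0,0,-1],[0,-1,0.5,0,-1],[0,0,1,0,-1],[0,0,1,0,-1],[0,0,1,0,-1],[0,0,1,0,-1],[0,0,1,0,-1],[0,0,1,0,-1],[0,0,1,0,-1],[0,0,1,0,-1],[0,0,1,0,-1],[0,0,1,0,-1],[0,0,1,0,-1],[0,0,1,0,-1],[0,1,0.3,0,-1],[0,1,0,0,-1],[0,1,0,0,-1]]'; python3 red.py 3 top scene
```

```text
time: 21.6
tool_pos: [0.4801, 0.2619, 0.0572]
ee_rot: [-1.571, -0.0, 0.071]
wrist_force: [0.4, -0.1, -0.9]
width: 0.0004
top 21.600 ['0.3718 (79)'] 1
scene 21.650 ['0.3710 (47)'] 1
top 21.700 ['0.3721 (78)'] 1
scene 21.750 ['0.3711 (45)'] 1
top 21.800 ['0.3725 (83)'] 1
scene 21.850 ['0.3717 (44)'] 1
t 21.9 q tcp 0.5264
```

Run:
```python
from h import *
s=robot.snapshot("top")["frame"]; t=robot.snapshot("scene")["frame"]
cv2.imwrite("pics/t3.png",s);cv2.imwrite("pics/s3.png",t)
a=cv2.resize(s[235:335,170:290],(480,400),interpolation=cv2.INTER_CUBIC); b=cv2.resize(t[190:290,340:420],(320,400),interpolation=cv2.INTER_CUBIC)
cv2.imwrite("pics/v2.png",np.hstack([a,b]))
```

```text
(no output)
```

View pics/v2.png

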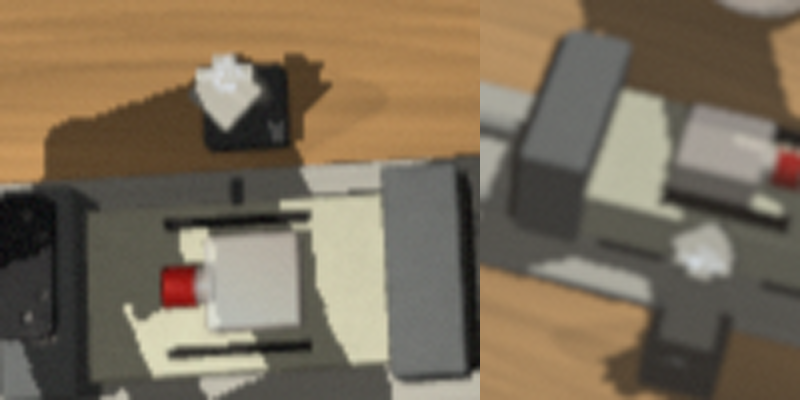

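```bash
python3 - <<'E'
from h import *
s=robot.snapshot("top")
for sl in(.068,.075,.082):
    U=np.array([-sl,1])/np.hypot(sl,1); p=lambda c,z: at(s,c,z)[:2]@U
    print(sl,"tip",p((226.6,267.6),.1),"block .03",p((231.5,261.7),.03),"now slots",p((229.7,306.2),.058),"tab .05",p((229.2,282.5),.05),"start slots",p((404.2,295.4),.058))
E
python3 red.py 1 top scene
```

```text
0.068 tip 0.07240654560950491 block .03 0.0711766720900911 now slots 0.07344578317721677 tab .05 0.07451122744124063 start slots -0.2990072819490091
0.075 tip 0.06842108246193744 block .03 0.06702264982800456 now slots 0.06999205998052965 tab .05 0.07069658216864527 start slots -0.3024795004054928
0.082 tip 0.06443646488793824 block .03 0.06286971675719313 now slots 0.06653855139336773 tab .05 0.06688249402167672 start slots -0.30593344751815804
top 22.050 ['0.3734 (79)'] 1
scene 22.100 ['0.3727 (42)'] 1
t 22.15 q tcp 0.5263
```

```bash
python3 -m creep '[[0,0,-0.2,0,-1],[0,0,-0.15,0,-1],[0,0,-0.1,0,-1],[0,0,-0.05,0,-1]]'; python3 red.py 4 top
```

```text
time: 22.65
tool_pos: [0.4811, 0.2489, 0.058]
ee_rot: [-1.571, 0.0, 0.07]
wrist_force: [-0.1, 0.8, -0.1]
width: 0.0007
top 22.650 ['0.3763 (73)'] 1
top 22.700 ['0.3766 (70)'] 1
top 22.750 ['0.3768 (69)'] 1
top 22.800 ['0.3771 (70)'] 1
t 22.85 q tcp 0.5137
```

```bash
python3 -m creep '[[0,0,0.004,0,-1],[0,0,0.004,0,-1],[0,0,0.004,0,-1],[0,0,0.004,0,-1],[0,0,0.004,0,-1],[0,0,0.004,0,-1]]'; python3 red.py 4 top
```

```text
time: 23.6
tool_pos: [0.481, 0.2498, 0.058]
ee_rot: [-1.571, -0.0, 0.07]
wrist_force: [-0.1, -0.1, -0.2]
width: 0.0002
top 23.600 ['0.3801 (75)'] 1
top 23.650 ['0.3802 (71)'] 1
top 23.700 ['0.3805 (73)'] 1
top 23.750 ['0.3806 (73)'] 1
t 23.8 q tcp 0.5143
```

```bash
python3 -m creep '[[0,0,-0.02,0,-1],[0,0,-0.01,0,-1],[0,0,-0.005,0,-1],[0,0,-0.005,0,-1],[0,0,-0.005,0,-1],[0,0,-0.005,0,-1]]'; python3 red.py 4 top
```

```text
time: 24.55
tool_pos: [0.4811, 0.2485, 0.058]
ee_rot: [-1.571, -0.0, 0.07]
wrist_force: [0.3, 0.1, -0.8]
width: 0.0001
top 24.550 ['0.3777 (74)'] 1
top 24.600 ['0.3775 (72)'] 1
top 24.650 ['0.3771 (70)'] 1
top 24.700 ['0.3768 (69)'] 1
t 24.75 q tcp 0.513
```

```bash
python3 -m creep '[[0,-1,0.3,0,-1],[0,-1,0,0,-1],[0,-1,-0.5,0,-1],[0,0,-1,0,-1],[0,0,-1,0,-1],[0,0,-1,0,-1],[0,0,-1,0,-1],[0,0,-1,0,-1],[0,0,-1,0,-1],[0,0,-1,0,-1],[0,0,-1,0,-1],[0,0,-1,0,-1],[0,0,-1,0,-1],[0,0,-1,0,-1],[0,1,-0.7,0,-1],[0,1,0,0,-1],[0,1,0,0,-1]]'; python3 red.py 4 top
```

```text
time: 26.88
tool_pos: [0.502, -0.0486, 0.0573]
ee_rot: [-1.571, -0.0, 0.069]
wrist_force: [-0.6, -0.3, -0.2]
width: 0.0005
top 26.875 ['0.3657 (72)'] 1
top 26.925 ['0.3655 (70)'] 1
top 26.975 ['0.3654 (72)'] 1
top 27.025 ['0.3654 (72)'] 1
t 27.075 q tcp 0.2156
```

```bash
python3 -m creep '[[0,0,0.1,0,-1],[0,0,0.08,0,-1],[0,0,0.05,0,-1],[0,0,0.03,0,-1],[0,0,0.01,0,-1],[0,0,0,0,-1],[0,0,0,0,-1],[0,0,0,0,-1]]'; python3 red.py 4 top
```

```text
time: 28.08
tool_pos: [0.5015, -0.0415, 0.0579]
ee_rot: [-1.571, 0.0, 0.07]
wrist_force: [0.2, 0.3, 0.2]
width: 0.0005
top 28.075 ['0.3616 (72)'] 1
top 28.125 ['0.3616 (73)'] 1
top 28.175 ['0.3619 (75)'] 1
top 28.225 ['0.3621 (77)'] 1
t 28.275 q tcp 0.2223
```

```bash
python3 -m creep '[[0,0,0,0,-1],[0,0,0,0,-1]]'; python3 red.py 4 top
```

```text
time: 28.52
tool_pos: [0.5015, -0.0415, 0.058]
ee_rot: [-1.571, -0.0, 0.07]
wrist_force: [0.4, -0.5, 0.2]
width: 0.0007
top 28.525 ['0.3629 (75)'] 1
top 28.575 ['0.3630 (73)'] 1
top 28.625 ['0.3631 (74)'] 1
top 28.675 ['0.3632 (73)'] 1
t 28.725 q tcp 0.2223
```

```bash
python3 -m creep '[[0,0,-0.4,0,-1],[0,0,-1,0,-1],[0,-1,-1,0,-1],[0,-1,-1,0,-1],[0,-1,-1,0,-1],[0,0,0,0,-1],[0,0,0,0,-1],[0,0,0,0,-1]]'; python3 red.py 4 top
```

```text
time: 29.72
tool_pos: [0.5083, -0.1501, 0.1313]
ee_rot: [-1.569, 0.003, 0.071]
wrist_force: [0.6, -0.8, -0.0]
width: 0.0005
top 29.725 ['0.3655 (71)'] 1
top 29.775 ['0.3656 (72)'] 1
top 29.825 ['0.3657 (72)'] 1
top 29.875 ['0.3658 (74)'] 1
t 29.925 q tcp 0.113
```

```bash
python3 -m creep '[[0,0,0,0,-1],[0,0,0,0,-1],[0,0,0,0,-1],[0,0,0,0,-1],[0,0,0,0,-1],[0,0,0,0,-1],[0,0,0,0,-1],[0,0,0,0,-1],[0,0,0,0,-1],[0,0,0,0,-1],[0,0,0,0,-1],[0,0,0,0,-1],[0,0,0,0,-1],[0,0,0,0,-1],[0,0,0,0,-1],[0,0,0,0,-1]]'; python3 red.py 2 top scene
python3 - <<'E'
from h import *
s=robot.snapshot("top")["frame"]; t=robot.snapshot("scene")["frame"]
a=cv2.resize(s[235:335,170:290],(480,400),interpolation=cv2.INTER_CUBIC); b=cv2.resize(t[190:290,340:420],(320,400),interpolation=cv2.INTER_CUBIC)
cv2.imwrite("pics/v3.png",np.hstack([a,b]))
E
```

```text
time: 31.92
tool_pos: [0.5092, -0.1512, 0.133]
ee_rot: [-1.571, 0.0, 0.07]
wrist_force: [0.5, -0.5, -0.0]
width: 0.0004
top 31.925 ['0.3693 (76)'] 1
scene 31.975 ['0.3682 (42)'] 1
top 32.025 ['0.3694 (75)'] 1
scene 32.075 ['0.3687 (42)'] 1
t 32.125 q tcp 0.1123
```

View pics/v3.png

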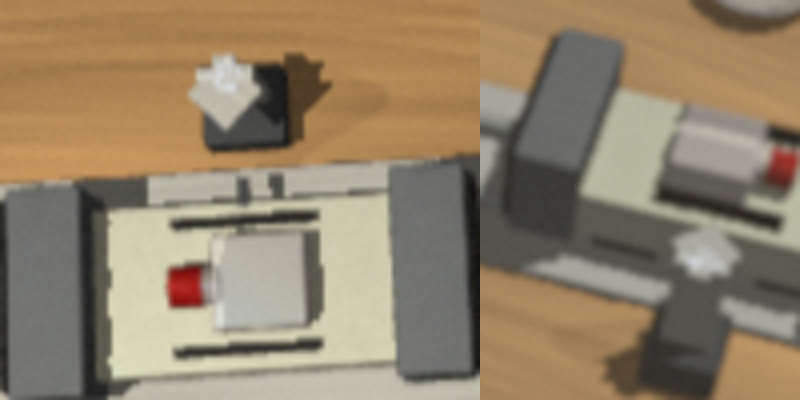

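```bash
python3 -m creep '[[0,0,0,0,-1],[0,0,0,0,-1],[0,0,0,0,-1],[0,0,0,0,-1],[0,0,0,0,-1],[0,0,0,0,-1],[0,0,0,0,-1],[0,0,0,0,-1],[0,0,0,0,-1],[0,0,0,0,-1],[0,0,0,0,-1],[0,0,0,0,-1],[0,0,0,0,-1],[0,0,0,0,-1],[0,0,0,0,-1],[0,0,0,0,-1],[0,0,0,0,-1],[0,0,0,0,-1],[0,0,0,0,-1],[0,0,0,0,-1]]'; python3 red.py 2 top scene
```

```text
time: 34.72
tool_pos: [0.5092, -0.1512, 0.133]
ee_rot: [-1.571, -0.0, 0.07]
wrist_force: [0.5, 0.5, -0.4]
width: 0.0003
top 34.725 ['0.3714 (78)'] 1
scene 34.775 ['0.3706 (44)'] 1
top 34.825 ['0.3715 (77)'] 1
scene 34.875 ['0.3706 (43)'] 1
t 34.925 q tcp 0.1123
```

```bash
python3 -m creep '[[0,0,0,0,-1],[0,0,0,0,-1],[0,0,0,0,-1],[0,0,0,0,-1],[0,0,0,0,-1],[0,0,0,0,-1],[0,0,0,0,-1],[0,0,0,0,-1],[0,0,0,0,-1],[0,0,0,0,-1],[0,0,0,0,-1],[0,0,0,0,-1],[0,0,0,0,-1],[0,0,0,0,-1],[0,0,0,0,-1],[0,0,0,0,-1]]'; python3 red.py 1 top scene; python3 -c "
from bench import robot
print(robot.close_job())"
```

```text
time: 36.92
tool_pos: [0.5092, -0.1512, 0.1329]
ee_rot: [-1.571, -0.0, 0.07]
wrist_force: [0.9, 0.1, 0.8]
width: 0.0005
top 36.925 ['0.3715 (77)'] 1
scene 36.975 ['0.3706 (44)'] 1
t 37.025 q tcp 0.1123
the job is handed in; nothing more can be done
None
```

The carriage is at rest opposite the pointer, with nothing touching it. I handed the job in at about 37 s, inside the 45 s limit.

- **What I did:** I pushed the carriage off by the rear buffer with the shut fingers moving at 40 mm/s. I braked it on the front buffer with the arm retreating, then trimmed the leftover drift with gentle touches on the rear, front and rear faces. After the last touch the arm backed off about 10 cm behind the rear face, with the fingertips at 133 mm.
- **Last checks:** From the start, the carriage had moved 371.5 mm by the top camera and 370.6 mm by the scene camera. I put the mark at 370–371 mm, good to about ±4 mm against the 12 mm allowed. The position did not change over the last 2 s. The arm had been clear for about 8 s, and the carriage was inside the tolerance for nearly all of that time.
- **Disagreements:** The two cameras differ by about 1 mm. Single network readings of the mark spread by up to 15 mm, so I relied on my own comparison of the pointer tip with the carriage tab and slots. My first picture tracker lost the carriage in the arm's shadow, and I replaced it by tracking the red cap. The first two trims left more speed than planned, which is why more were needed.
- **Not measured:** I did not read buffer compression directly. From the speeds I used I expect no more than about 10 mm of the 36 mm travel. I did not re-measure the bystanders at the end. All moves passed over or along the rail.

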